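# Register the ringed colony with the counting pen

### The job

First swing the magnifier of the colony counter clear of the dish, about a quarter turn to the left, and leave it there. Then take the counting pen from its stand and press its sprung point lightly on the dish inside the drawn ring, the pen square to the sloping dish and the point pushed about half way in, neither just touching nor driven to its stop. Do not turn the dish or shift the things lying around; finish while still holding the pen pressed there.

Things in the scene. Friction and masses are not known exactly. Their poses are not given: they have to be found in the camera images.
- counter: Colony counter: fixed white console 240 (x) x 260 (y) mm, top sloping 15 degrees down to its front (own -x), 35 mm high at the front edge, 99 mm at the back. Origin: centre of its underside; z up. A round grey table with a closed petri dish sits on the slope; a 16 mm steel post at own x 95, y 105 mm, 195 mm high, carries the magnifier.
- dish: Petri dish with lid, diameter 86, 15 mm thick, lying at any angle on the round grey table; it turns about its axis only against 0.5 N m. Origin: centre of its underside, 6 mm above the slope; own z is the normal of the sloping dish. Besides the ring the lid bears three 3 mm dots, which do not matter.
- mark (a point): Centre of the ring (17 mm across, thin black line) drawn on the lid of the dish, 22 mm from the dish's centre, on the lid's surface. Its z axis is the outward normal of the dish.
- magnifier (a joint): Angle of the magnifier's arm about its upright post (rad): 0 to 0.3 at the start with the lens over the dish, grows as it swings to the left (clockwise seen from above), stop at 2.0; clear of the dish from 1.0. It stays where it is left (friction 0.12 N m, under 1 N at the handle).
- magnifier_hinge (a point): Point on the vertical axis of the magnifier's post, at the height of magnifier_grip.
- magnifier_grip (a point): Point to grip on the magnifier's handle: an upright black stub, diameter 15 mm, beyond the lens ring at the arm's free end, 221 mm from the post's axis; the point lies on the stub's axis, 15 mm below its top, 29 mm above its lug, 235 mm above the worktop. Lens ring: outer diameter 110 mm, 195 to 209 mm above the worktop.
- pen: Counting pen, loose, about 70 g, upright in its stand, point down. Origin: end of the point when fully out; own z runs up the pen. From there: steel point diameter 5 up to 14 mm, round barrel diameter 13 up to 62 mm, square grip 18 x 18 mm from 62 to 130 mm (flats face own x and y), low cap to 133 mm. The shoulder at 62 mm rests on the stand.
- pen_point (a point): The end of the pen's sprung steel point (moves into the pen as it is pressed).
- pen_tip (a joint): How far the sprung point is pushed into the pen (m): 0 fully out, 0.010 at its stop. Spring: it starts to yield at 1.2 N, half way at 2.7 N, stop at 4.2 N.
- pen_stand: Stand of the pen, fixed: grey block 46 x 46 mm, 66 mm high, with a 16.5 mm bore right through, and two foot bars (70 mm long in own x; whole stand 70 mm wide in own y). Origin: centre of its underside. The pen must be raised 62 mm to leave it.
- tape_roll: Bystander: roll of tape lying flat, diameter 66, 19 mm high. Origin: centre of its underside.
- small_bottle: Bystander: small bottle with black cap, diameter 48, 98 mm high, standing. Origin: centre of its underside.
- spare_dish: Bystander: petri dish lying on the worktop, diameter 86, 15 mm high. Origin: centre of its underside.
There are look-alikes about, which are no part of the job. Of the things that look like the pen, the largest one is meant. What is shaped like the pen_stand but yellow is not meant.

How it is judged:
By the outcome, as a careful person would: the job done as asked, in the order asked, and still so for the second after the job is handed in, while the arm keeps its last pose, push and grip.
It also fails if it takes over 56 s, if anything falls off the work surface, if the arm or the gripper's body presses on something with over 40 N, if the wrist force passes 120 N, or if a joint passes its speed limit or range.

### The arm

A 6-joint arm with a two-finger parallel gripper is mounted at the origin on a cart in front of the work surface, level with it; the furniture and walls round the work are solid. World frame = base frame: x ahead of the robot, y to its left, z up, the work surface at z = 0. Lengths are in m, angles in rad, forces in N, time in s.
With the tool pointing down it reaches from about 0.35 to 0.775 m from the base axis. Payload 5.5 kg.
Tool frame: the origin (TCP) lies at the very end of the fingers, on their centre line; the grasp point (between the pads) lies 19 mm behind it; z points along the fingers, y is the line along which they close (so a half turn about z gives the same grasp; the last joint's range is limited). The gripper opens to 85 mm and grips with 20 to 120 N. Pads are 22 mm wide; open, the fingers measure 114 mm over their backs; the gripper's body (76 mm by 85 mm) begins 54 mm behind the grasp point. The pads swing forward as they close: fully open they stand 13 mm farther back than shut.
Start: joints at [-1.49, 0.313, 0.046, 1.304, 0, 1.431], TCP at [0.126, -0.561, 0.231] pointing down, gripper open.
Joint ranges: [-2.76, 2.76], [-0.86, 1.69], [-1.03, 1.26], [-2.2, 2.34], [-1.47, 1.5], [-3.14, 3.14]. Speed limits (rad/s): [2.57, 2.57, 3.14, 3.14, 3.14, 3.14].

### API

Orientations are given as a unit quaternion [w, x, y, z].
In Python, from workcell import get_state, read_camera, hand_in gives the robot as it stands.
- The arm moves only by the tool send_rows, never from a script. Its argument "increments" is a list of rows, each an object of numbers: "dx", "dy", "dz": the shift along the world's x, y, z in units of 25 mm (1.0 is 25 mm); "roll": the turn about the world's z in units of 8 degrees (1.0 is 8 degrees); "claw": the opening, from -1 (shut) to 1 (fully open). In form: [{"dx": .., "dy": .., "dz": .., "roll": .., "claw": ..}, ...]. A call has exactly 5 rows; each row is the pose to reach, as a shift and turn from the pose commanded when the call began; what a row does not reach only later rows make up. A row lasts 1/8 s, in which the tool goes at most 62.5 mm and 10.7 degrees, less where a joint would pass 70% of its speed; a pose out of reach is approached as far as the arm can. A call with a gripper value outside its range is refused whole. The fingers move at their own pace and stop on an object; "grip_force" is the grip in N (left out, the last holds). Time passes only in rows, so rows that repeat a pose let the fingers close, or fill a call up. It gives the time, the measured TCP pose, the force, the opening and the grip force at its end, in the units of the state.
- get_state(): the state, without advancing time (a new reading comes with each control period).
- read_camera(name): name is "scene" or "top" or "wrist"; returns a dict with "image" (384x512x3 uint8, blue, green, red), "fx", "fy", "cx", "cy" (pixels), "world_to_cam" (4x4, takes a point from world to camera coordinates). Camera axes: x right, y up, looking along -z (the intrinsics and any distortion apply to the point x, -y, -z); pixel columns grow to the right and rows downward; lengths in m; the calibration is good to about 2 mm. The wrist camera is an equidistant fisheye: a pixel r from the principal point sees the ray r / f radians off the axis. A picture is of the moment at which its call begins. There is no depth.
- hand_in(): hands the job in; it is judged then, once.
The state is a dict: "clock": time; "joint_pos": joint angles; "qvel": joint speeds; "tau": joint torques, N m; "tcp_pos": TCP position; "orientation": TCP orientation; "wrist_force": force on the tool from outside, world axes, zero at the start; "ft_torque": the same for the moment, N m; "finger_gap": finger opening in m; "grip_force": force on a finger pad.
Only numpy, scipy, OpenCV 4.12 (cv2) and the standard library are available. Lean on these libraries where they do the work, as an engineer would, in place of code of your own. Each camera call takes 0.05 s, during which the arm holds its last target. There are 200 camera calls.

## Working session

There is one attempt and no reset: what is moved stays moved. The work goes in short steps, Python scripts to look and compute and a tool call to move; the robot and the scene stay as the last step left them, time stands still between calls to the robot, and variables do not carry over. Pictures are saved under pics/ and viewed, at most 10 in all, crops included, and the job is handed in when it is done.

Besides the shell and the picture viewer there is one more tool, called after "Call:" as name(argument=value, ...), one argument or row to a line, values as JSON. send_rows: Moves the arm, as the interface text tells. Its arguments: {"type":"object","properties":{"increments":{"type":"array","items":{"type":"object","properties":{"dx":{"type":"number"},"dy":{"type":"number"},"dz":{"type":"number"},"roll":{"type":"number"},"claw":{"type":"number"}}}},"grip_force":{"type":"number"}},"required":["increments"]}

```bash
mkdir -p pics; ls; cat > h.py <<'E'
import numpy as np, cv2
from workcell import get_state, read_camera, hand_in
def shot(n,f=None):
    c=read_camera(n)
    if f: cv2.imwrite('pics/'+f,c['image'])
    np.save('last_%s.npy'%n,c,allow_pickle=True)
    return c
def load(n): return np.load('last_%s.npy'%n,allow_pickle=True).item()
def ray(c,u,v):
    x=(u-c['cx'])/c['fx'];y=(v-c['cy'])/c['fy']
    T=c['world_to_cam'];R=T[:3,:3];o=-R.T@T[:3,3]
    if c.get('fish'):
        r=np.hypot(x,y);s=np.sin(r)/r if r>0 else 1;d=np.array([x*s,-y*s,-np.cos(r)])
    else: d=np.array([x,-y,-1.])
    d=R.T@d;return o,d/np.linalg.norm(d)
def onz(c,u,v,z):
    o,d=ray(c,u,v);return o+d*(z-o[2])/d[2]
def tri(*rs):
    A=0;b=0
    for o,d in rs:
        P=np.eye(3)-np.outer(d,d);A=A+P;b=b+P@o
    p=np.linalg.solve(A,b);return p,[np.linalg.norm((np.eye(3)-np.outer(d,d))@(p-o)) for o,d in rs]
def proj(c,p):
    q=c['world_to_cam']@np.append(p,1);x,y,z=q[0],-q[1],-q[2]
    if c.get('fish'):
        r=np.hypot(x,y);k=np.arctan2(r,z)/r;return np.array([c['cx']+c['fx']*x*k,c['cy']+c['fy']*y*k])
    return np.array([c['cx']+c['fx']*x/z,c['cy']+c['fy']*y/z])
E
python3 - <<'E'
from h import *
a=[]
for n in('scene','top'):
    c=shot(n,n+'0.png'); print(n,[c[k] for k in('fx','fy','cx','cy')],[k for k in c]); print(np.round(c['world_to_cam'],3))
print(get_state())
E
```

```text
pics
scene [463.14271052612133, 463.14271052612133, 250.54024547176624, 195.2450512734671] ['image', 'fx', 'fy', 'cx', 'cy', 'world_to_cam']
[[-0.871 -0.492  0.001  0.383]
 [ 0.244 -0.43   0.869 -0.299]
 [-0.427  0.757  0.494 -0.871]
 [ 0.     0.     0.     1.   ]]
top [424.9719987399514, 424.9719987399514, 254.57299934490993, 193.93397674552375] ['image', 'fx', 'fy', 'cx', 'cy', 'world_to_cam']
[[ 0.01  -1.     0.016 -0.116]
 [ 0.989  0.013  0.15  -0.55 ]
 [-0.15   0.014  0.989 -1.107]
 [ 0.     0.     0.     1.   ]]
{'clock': 0.1, 'joint_pos': array([-1.48957218e+00,  3.13955094e-01,  4.50783667e-02,  1.30359222e+00,
        2.16497725e-05,  1.43117678e+00]), 'qvel': array([-0.00134916, -0.00129319,  0.00268961, -0.00078146,  0.00017998,
        0.00021974]), 'tau': array([ 3.09839692e-03, -4.81723809e+01,  2.99244887e+01,  1.27367149e-02,
       -7.90216131e-05, -1.82152533e-07]), 'tcp_pos': array([ 0.12590395, -0.56057731,  0.23047527]), 'orientation': array([-8.35639442e-04,  9.93909353e-01,  1.10197542e-01,  3.52351821e-05]), 'wrist_force': array([ 0.81004043, -0.29765064,  0.16222465]), 'ft_torque': array([ 0.01292117, -0.00029673, -0.03503172]), 'grip_force': 0.0, 'finger_gap': 0.08566415293823376}
```

View pics/scene0.png

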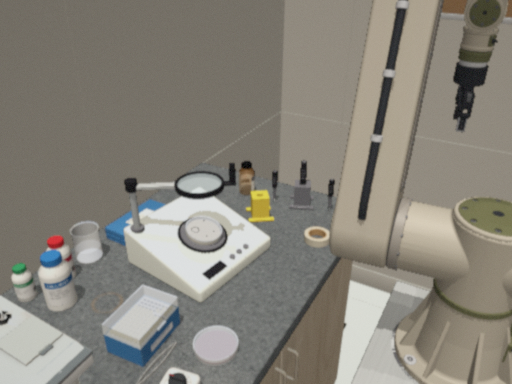

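View pics/top0.png

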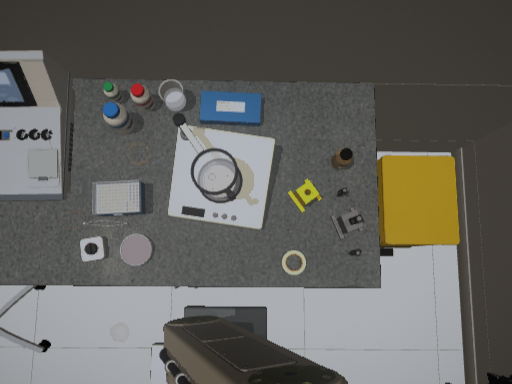

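```bash
python3 - <<'E'
from h import *
t=load('top');s=load('scene')
a=cv2.resize(t['image'][100:270,160:380],None,fx=3.6,fy=3.5,interpolation=cv2.INTER_CUBIC);cv2.imwrite('pics/topc.png',a)
a=cv2.resize(s['image'][145:300,110:345],None,fx=3.4,fy=3.4,interpolation=cv2.INTER_CUBIC);cv2.imwrite('pics/scc.png',a)
for n,u,v,z in [('C1',185,126,.099),('C2',275,140,.099),('C3',265,228,.035),('C4',169,216,.035),('post',179,119,.2),('lenscentre',217,176,.202),('handle?',232,200,.25),('stand',350,222,.066)]: print(n,onz(t,u,v,z).round(3))
E
```

```text
C1 [0.721 0.076 0.099]
C2 [ 0.686 -0.161  0.099]
C3 [ 0.46  -0.139  0.035]
C4 [0.489 0.12  0.035]
post [0.706 0.075 0.2  ]
lenscentre [ 0.568 -0.019  0.202]
handle? [ 0.506 -0.057  0.25 ]
stand [ 0.476 -0.361  0.066]
```

View pics/topc.png

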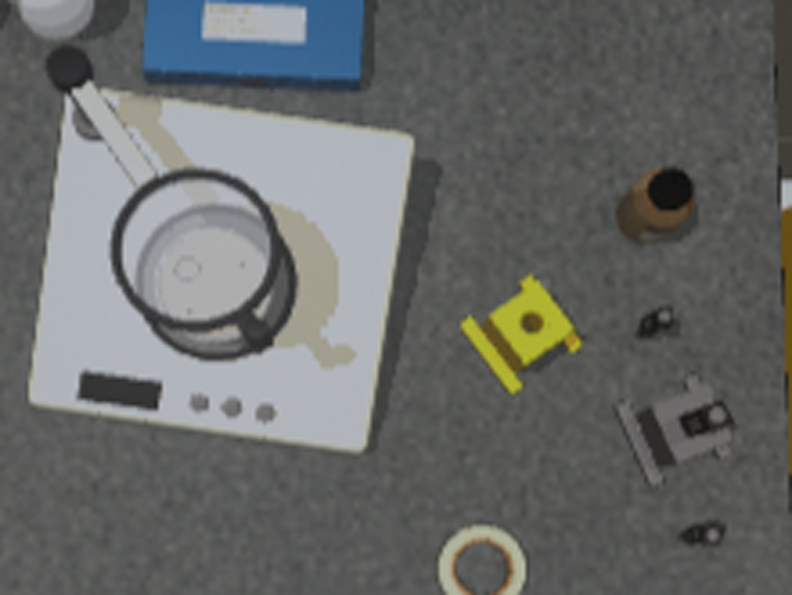

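View pics/scc.png

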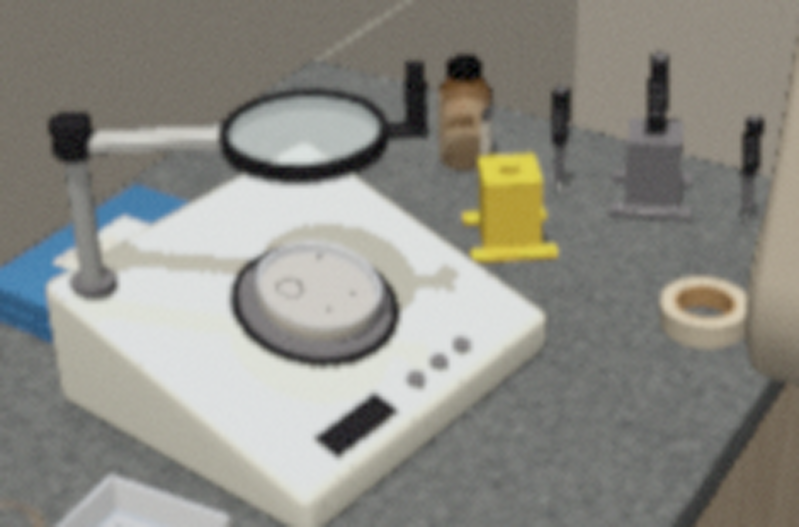

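```bash
python3 - <<'E'
from h import *
t=load('top');s=load('scene')
T=lambda u,v:(160+u/3.6,100+v/3.5)
S=lambda u,v:(110+u/3.4,145+v/3.4)
print('cams',ray(t,0,0)[0].round(3),ray(s,0,0)[0].round(3))
for n,a,b in [('ring',(187,268),(289,288)),('posttop',(68,68),(70,120)),('lenscentre',(196,248),(305,133)),('dishc',(205,262),(319,290)),('standtop c',(693,426),(655,128))]:
    p,e=tri(ray(t,*T(*a)),ray(s,*S(*b)));print(n,p.round(4),np.round(e,4))
print('handle top scene z.25',onz(s,*S(414,66),.25).round(3), 'low z.206',onz(s,*S(408,128),.206).round(3))
print('pen top scene',onz(s,*S(658,56),.137).round(3))
for q in [(245,320),(255,332),(265,343)]: print('handle top cam',onz(t,*T(*q),.25).round(3),onz(t,*T(*q),.206).round(3))
for q in [(718,412),(690,425)]: print('pen top cam',onz(t,*T(*q),.137).round(3),onz(t,*T(*q),.066).round(3))
print('fake1',onz(t,*T(642,330),0).round(3),'fake2',onz(t,*T(683,538),0).round(3))
for q in [(465,330),(515,388)]:print(T(*q))
# counter edges via white mask lines
im=t['image'];m=((im.min(2)>150)).astype(np.uint8);m[:,:160]=0;m[240:]=0;m[:,285:]=0;m[:120]=0
k=max(cv2.findContours(m,0,1)[0],key=cv2.contourArea)
r=cv2.approxPolyDP(cv2.convexHull(k),6,True)[:,0];print(r.tolist())
E
```

```text
cams [ 0.379 -0.093  1.178] [0.034 0.719 0.69 ]
ring [0.5878 0.0022 0.0878] [0.001 0.001]
posttop [0.6982 0.0717 0.2204] [0.0003 0.0003]
lenscentre [ 0.5788 -0.0137  0.2032] [0.0015 0.0015]
dishc [ 0.5859 -0.0144  0.079 ] [0.0102 0.0102]
standtop c [ 0.4766 -0.3668  0.0699] [0. 0.]
handle top scene z.25 [ 0.516 -0.052  0.25 ] low z.206 [ 0.52  -0.049  0.206]
pen top scene [ 0.477 -0.365  0.137]
handle top cam [ 0.525 -0.048  0.25 ] [ 0.531 -0.046  0.206]
handle top cam [ 0.517 -0.054  0.25 ] [ 0.524 -0.052  0.206]
handle top cam [ 0.51 -0.06  0.25] [ 0.516 -0.059  0.206]
pen top cam [ 0.481 -0.368  0.137] [ 0.488 -0.386  0.066]
pen top cam [ 0.471 -0.348  0.137] [ 0.478 -0.366  0.066]
fake1 [ 0.56  -0.346  0.   ] fake2 [ 0.394 -0.374  0.   ]
(289.16666666666663, 194.28571428571428)
(303.05555555555554, 210.85714285714286)
[[180, 126], [274, 140], [259, 228], [168, 213]]
```

Call:
send_rows(
  increments=[
    {"dx": 1.4, "dy": 1.9, "dz": 0.7, "roll": 1.3, "claw": 1},
    {"dx": 2.8, "dy": 3.8, "dz": 1.4, "roll": 2.6, "claw": 1},
    {"dx": 4.2, "dy": 5.7, "dz": 2.1, "roll": 3.9, "claw": 1},
    {"dx": 5.6, "dy": 7.6, "dz": 2.8, "roll": 5.2, "claw": 1},
    {"dx": 7.0, "dy": 9.5, "dz": 3.5, "roll": 6.5, "claw": 1},
  ],
  grip_force=30,
)

```text
clock: 0.72
tcp_pos: [0.3016, -0.3218, 0.3191]
orientation: [-0.0, 0.844, 0.537, 0.0]
wrist_force: [0.6, 0.3, -0.5]
finger_gap: 0.0855
grip_force: 0.0
```

Call:
send_rows(
  increments=[
    {"dx": 1.4, "dy": 1.9, "roll": 1.3, "claw": 1},
    {"dx": 2.8, "dy": 3.8, "roll": 2.6, "claw": 1},
    {"dx": 4.2, "dy": 5.7, "roll": 3.9, "claw": 1},
    {"dx": 5.6, "dy": 7.6, "roll": 5.2, "claw": 1},
    {"dx": 7.0, "dy": 9.5, "roll": 6.5, "claw": 1},
  ],
)

```text
schema error: expected keys dx, dy, dz, roll, claw
```

Call:
send_rows(
  increments=[
    {"dx": 1.0, "dy": 1.3, "dz": 0, "roll": 1.3, "claw": 1},
    {"dx": 2.0, "dy": 2.6, "dz": 0, "roll": 2.6, "claw": 1},
    {"dx": 3.0, "dy": 3.9, "dz": 0, "roll": 3.9, "claw": 1},
    {"dx": 4.0, "dy": 5.2, "dz": 0, "roll": 5.2, "claw": 1},
    {"dx": 5.0, "dy": 6.5, "dz": 0, "roll": 6.5, "claw": 1},
  ],
)

```text
clock: 1.35
tcp_pos: [0.4264, -0.1598, 0.3186]
orientation: [-0.0, 0.523, 0.853, 0.0]
wrist_force: [0.3, -0.4, -0.6]
finger_gap: 0.0853
grip_force: 0.0
```

Call:
send_rows(
  increments=[
    {"dx": 1.0, "dy": 1.1, "dz": 0, "roll": 1.3, "claw": 1},
    {"dx": 2.0, "dy": 2.2, "dz": 0, "roll": 2.6, "claw": 1},
    {"dx": 3.0, "dy": 3.4, "dz": 0, "roll": 3.9, "claw": 1},
    {"dx": 3.6, "dy": 4.2, "dz": 0, "roll": 5.2, "claw": 1},
    {"dx": 3.6, "dy": 4.2, "dz": 0, "roll": 6.5, "claw": 1},
  ],
)

```text
clock: 1.98
tcp_pos: [0.5166, -0.0545, 0.318]
orientation: [-0.001, 0.095, 0.996, 0.0]
wrist_force: [0.1, 0.2, 0.1]
finger_gap: 0.0859
grip_force: 0.0
```

```bash
python3 - <<'E'
from h import *
c=shot('wrist','w1.png');c['fish']=1;print(get_state()['tcp_pos'],c['fx'],ray(c,0,0)[0])
for p in [(.516,-.054,.25),(.516,-.054,.206)]: print(proj(c,p))
E
```

```text
[ 0.51613679 -0.05505138  0.31805025] 297.3186396354542 [ 0.43874559 -0.03911588  0.46104198]
[253.64265035 204.38456574]
[253.69117039 187.2538792 ]
```

View pics/w1.png

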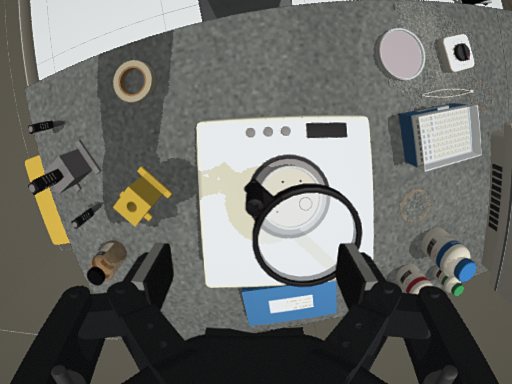

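Call:
send_rows(
  increments=[
    {"dx": 0, "dy": 0, "dz": -1.2, "roll": 1.2, "claw": 1},
    {"dx": 0, "dy": 0, "dz": -2.6, "roll": 2.4, "claw": 1},
    {"dx": 0, "dy": 0, "dz": -3.8, "roll": 3.0, "claw": 1},
    {"dx": 0, "dy": 0, "dz": -3.8, "roll": 3.0, "claw": -0.4},
    {"dx": 0, "dy": 0, "dz": -3.8, "roll": 3.0, "claw": -1},
  ],
  grip_force=30,
)

```text
clock: 2.65
tcp_pos: [0.5163, -0.0563, 0.2248]
orientation: [0.0, -0.109, 0.994, -0.0]
wrist_force: [0.4, -0.4, 0.5]
finger_gap: 0.0516
grip_force: 0.0
```

Call:
send_rows(
  increments=[
    {"dx": 0, "dy": 0, "dz": 0, "roll": 0, "claw": -1},
    {"dx": 0, "dy": 0, "dz": 0, "roll": 0, "claw": -1},
    {"dx": 0, "dy": 0, "dz": 0, "roll": 0, "claw": -1},
    {"dx": 0, "dy": 0, "dz": 0, "roll": 0, "claw": -1},
    {"dx": 0, "dy": 0, "dz": 0, "roll": 0, "claw": -1},
  ],
)

```text
clock: 3.28
tcp_pos: [0.5166, -0.0563, 0.2251]
orientation: [0.001, -0.11, 0.994, -0.0]
wrist_force: [0.4, -0.2, 6.0]
finger_gap: 0.014
grip_force: 29.4
```

```bash
python3 - <<'E'
import numpy as np
H=np.array([.698,.072]);P=np.array([.516,-.0545]);d=P-H
print(np.hypot(*d))
for a in range(0,91,9):
    a=np.radians(a);q=H+[np.cos(a)*d[0]+np.sin(a)*d[1],-np.sin(a)*d[0]+np.cos(a)*d[1]]
    print(round(np.degrees(a)),((q-P)/.025).round(2))
E
```

```text
0.2216444224427946
0 [ 0. -0.]
9 [-0.7  1.2]
18 [-1.21  2.5 ]
27 [-1.5   3.86]
36 [-1.58  5.25]
45 [-1.45  6.63]
54 [-1.09  7.98]
63 [-0.53  9.25]
72 [ 0.22 10.42]
81 [ 1.14 11.46]
90 [ 2.22 12.34]
```

Call:
send_rows(
  increments=[
    {"dx": -0.7, "dy": 1.2, "dz": 0, "roll": -0.6, "claw": -1},
    {"dx": -1.21, "dy": 2.5, "dz": 0, "roll": -1.2, "claw": -1},
    {"dx": -1.5, "dy": 3.86, "dz": 0, "roll": -1.8, "claw": -1},
    {"dx": -1.58, "dy": 5.25, "dz": 0, "roll": -2.4, "claw": -1},
    {"dx": -1.45, "dy": 6.63, "dz": 0, "roll": -3.0, "claw": -1},
  ],
)

```text
clock: 3.9
tcp_pos: [0.4788, 0.1101, 0.2248]
orientation: [0.0, 0.101, 0.995, -0.001]
wrist_force: [3.6, -3.7, 3.6]
finger_gap: 0.0138
grip_force: 29.7
```

Call:
send_rows(
  increments=[
    {"dx": 0.36, "dy": 1.35, "dz": 0, "roll": -0.6, "claw": -1},
    {"dx": 0.92, "dy": 2.62, "dz": 0, "roll": -1.2, "claw": -1},
    {"dx": 1.67, "dy": 3.79, "dz": 0, "roll": -1.8, "claw": -1},
    {"dx": 2.59, "dy": 4.83, "dz": 0, "roll": -2.4, "claw": -1},
    {"dx": 3.0, "dy": 5.25, "dz": 0, "roll": -2.4, "claw": -1},
  ],
)

```text
clock: 4.53
tcp_pos: [0.5551, 0.2428, 0.2246]
orientation: [0.0, 0.263, 0.965, 0.001]
wrist_force: [-1.7, -0.9, 7.3]
finger_gap: 0.0137
grip_force: 30.2
```

Call:
send_rows(
  increments=[
    {"dx": 0, "dy": 0, "dz": 0, "roll": 0, "claw": -1},
    {"dx": 0, "dy": 0, "dz": 0, "roll": 0, "claw": 0},
    {"dx": 0, "dy": 0, "dz": 0, "roll": 0, "claw": 1},
    {"dx": 0, "dy": 0, "dz": 0, "roll": 0, "claw": 1},
    {"dx": 0, "dy": 0, "dz": 0.6, "roll": 0, "claw": 1},
  ],
)

```text
clock: 5.15
tcp_pos: [0.5538, 0.2404, 0.238]
orientation: [-0.001, 0.264, 0.965, -0.001]
wrist_force: [0.7, 0.4, 0.4]
finger_gap: 0.0844
grip_force: 0.0
```

Call:
send_rows(
  increments=[
    {"dx": 0, "dy": 0, "dz": 0.8, "roll": 0, "claw": 1},
    {"dx": 0, "dy": 0, "dz": 1.8, "roll": 0, "claw": 1},
    {"dx": 0, "dy": 0, "dz": 2.8, "roll": 0, "claw": 1},
    {"dx": -0.6, "dy": -1.6, "dz": 3.4, "roll": 0, "claw": 1},
    {"dx": -1.2, "dy": -3.6, "dz": 3.4, "roll": 0, "claw": 1},
  ],
)

```text
clock: 5.78
tcp_pos: [0.5252, 0.1506, 0.3263]
orientation: [0.002, 0.262, 0.965, 0.001]
wrist_force: [0.2, -0.9, 1.0]
finger_gap: 0.0852
grip_force: 0.0
```

Call:
send_rows(
  increments=[
    {"dx": -0.2, "dy": -2.3, "dz": 0, "roll": 0, "claw": 1},
    {"dx": -0.4, "dy": -4.6, "dz": 0, "roll": 0, "claw": 1},
    {"dx": -0.6, "dy": -6.9, "dz": 0, "roll": 0, "claw": 1},
    {"dx": -0.8, "dy": -9.2, "dz": 0, "roll": 0, "claw": 1},
    {"dx": -1.0, "dy": -11.5, "dz": 0, "roll": 0, "claw": 1},
  ],
)

```text
clock: 6.4
tcp_pos: [0.4993, -0.1385, 0.3253]
orientation: [0.001, 0.264, 0.965, -0.0]
wrist_force: [0.4, 0.1, 1.2]
finger_gap: 0.0854
grip_force: 0.0
```

Call:
send_rows(
  increments=[
    {"dx": -0.2, "dy": -2.3, "dz": -0.4, "roll": 0, "claw": 1},
    {"dx": -0.4, "dy": -4.6, "dz": -0.8, "roll": 0, "claw": 1},
    {"dx": -0.6, "dy": -6.9, "dz": -1.2, "roll": 0, "claw": 1},
    {"dx": -0.9, "dy": -9.1, "dz": -1.6, "roll": 0, "claw": 1},
    {"dx": -0.9, "dy": -9.1, "dz": -1.6, "roll": 0, "claw": 1},
  ],
)

```text
clock: 7.02
tcp_pos: [0.4758, -0.3678, 0.2829]
orientation: [-0.001, 0.266, 0.964, 0.0]
wrist_force: [0.3, 0.8, -0.0]
finger_gap: 0.0857
grip_force: 0.0
```

```bash
python3 - <<'E'
from h import *
c=shot('wrist');c['fish']=1;t=shot('top');s=shot('scene')
print(get_state()['tcp_pos'])
for p in [(.477,-.366,.137),(.477,-.366,.066),(.477,-.366,0)]: print(proj(c,p))
w=c['image']; u,v=proj(c,(.477,-.366,.1)).astype(int);print(u,v)
x0,y0=max(u-50,0),max(v-50,0);print(x0,y0)
A=cv2.resize(w[y0:y0+100,x0:x0+100],(400,400),interpolation=2)
tu,sv=t['image'][90:240,140:290],s['image'][145:300,90:290]
B=cv2.resize(tu,(400,400),interpolation=2);C=cv2.resize(s['image'][205:265,165:240],(375,300)*1,interpolation=2)
cv2.imwrite('pics/m2.png',np.hstack([A,B]));cv2.imwrite('pics/m3.png',C)
E
```

```text
[ 0.47717755 -0.36367023  0.28467839]
[255.93325563 178.05702387]
[255.60161453 162.84934904]
[255.38640975 153.07412855]
255 169
205 119
```

View pics/m2.png

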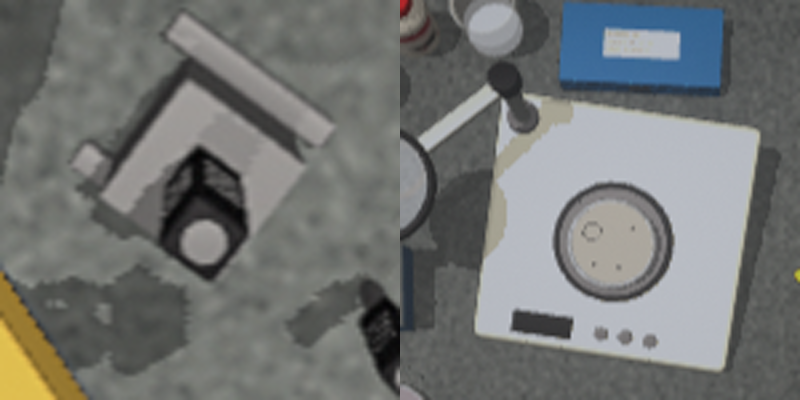

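```bash
python3 - <<'E'
from h import *
from scipy.optimize import least_squares
c=load('wrist');c['fish']=1;t=load('top');s=load('scene')
W=lambda u,v:(205+(u+.5)/4-.5,119+(v+.5)/4-.5)
L=[onz(c,*W(*q),.134) for q in [(162,235),(212,283),(246,241),(203,193)]]
for i in range(4):
    d=L[(i+1)%4]-L[i];print('pen edge',L[i].round(4),np.hypot(*d[:2]).round(4),np.degrees(np.arctan2(d[1],d[0])).round(1))
print('cap',onz(c,*W(203,242),.137).round(4))
L=[onz(c,*W(*q),.066) for q in [(192,78),(305,162),(100,195)]]
for a,b in((0,1),(0,2)):
    d=L[b]-L[a];print('stand',np.hypot(*d[:2]).round(4),np.degrees(np.arctan2(d[1],d[0])).round(1))
# counter fit in top image: corners
B=lambda u,v:np.array((140+u*.375,90+v*.375))
obs=[((120,130,99),(502,93)),((120,-130,99),(760,129)),((-120,-130,35),(724,371)),((-120,130,35),(476,333))]
def f(p):
    R=np.array([[np.cos(p[2]),-np.sin(p[2]),0],[np.sin(p[2]),np.cos(p[2]),0],[0,0,1]])
    return np.concatenate([proj(t,R@(np.array(a)/1000)+[p[0],p[1],0])-B(*b) for a,b in obs])
r=least_squares(f,[.59,0,-.1]);print('counter',r.x[:2].round(4),np.degrees(r.x[2]).round(2),r.fun.round(1))
x,y,a=r.x;R=np.array([[np.cos(a),-np.sin(a)],[np.sin(a),np.cos(a)]])
print('post',R@[.095,.105]+[x,y])
for n in('top','scene'):
    g=cv2.cvtColor(load(n)['image'],6);u,v=((212,176.6) if n=='top' else (195,229.7));u,v=int(u),int(v)
    k=cv2.resize(g[v-9:v+10,u-12:u+13],None,fx=8,fy=8,interpolation=2);cv2.imwrite('pics/r_%s.png'%n,cv2.resize(k,(400,304)))
a=np.hstack([cv2.imread('pics/r_top.png'),cv2.imread('pics/r_scene.png')]);cv2.imwrite('pics/r.png',a)
E
```

```text
pen edge [ 0.4715 -0.3755  0.134 ] 0.0181 14.2
pen edge [ 0.489  -0.3711  0.134 ] 0.0142 111.7
pen edge [ 0.4838 -0.3579  0.134 ] 0.0167 -169.6
pen edge [ 0.4674 -0.3609  0.134 ] 0.0151 -74.3
cap [ 0.4777 -0.3671  0.137 ]
stand 0.0436 22.5
stand 0.0465 -68.8
counter [ 0.5963 -0.4192] -6.4 [ 0.7 -0.1  1.7 -1.6 -0.  -0.4 -2.5  2.1]
post [ 0.70237076 -0.3254681 ]
```

View pics/r.png

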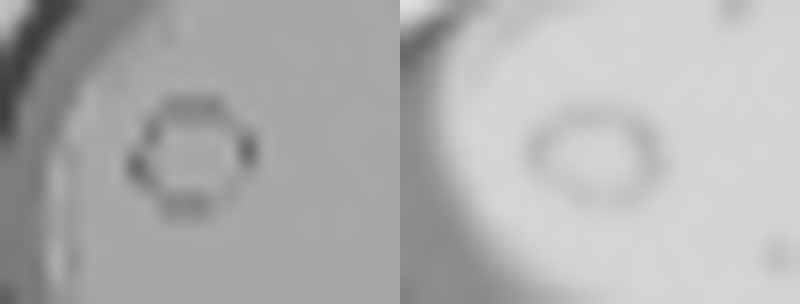

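Call:
send_rows(
  increments=[
    {"dx": 0, "dy": -0.1, "dz": -1.0, "roll": 1.3, "claw": 1},
    {"dx": 0, "dy": -0.1, "dz": -2.0, "roll": 2.6, "claw": 1},
    {"dx": 0, "dy": -0.1, "dz": -3.0, "roll": 3.9, "claw": 1},
    {"dx": 0, "dy": -0.1, "dz": -4.2, "roll": 5.0, "claw": 1},
    {"dx": 0, "dy": -0.1, "dz": -5.0, "roll": 5.7, "claw": 1},
  ],
)

```text
clock: 7.8
tcp_pos: [0.4777, -0.3644, 0.1588]
orientation: [0.0, -0.134, 0.991, 0.0]
wrist_force: [0.2, -0.7, -0.1]
finger_gap: 0.0854
grip_force: 0.0
```

```bash
python3 - <<'E'
from h import *
from scipy.optimize import least_squares
t=load('top');s=load('scene')
B=lambda u,v:np.array((140+(u-400)*.375,90+v*.375))
obs=[((120,130,99),(502,93)),((120,-130,99),(760,129)),((-120,-130,35),(724,371)),((-120,130,35),(476,333))]
def M(p):return np.array([[np.cos(p[2]),-np.sin(p[2]),0],[np.sin(p[2]),np.cos(p[2]),0],[0,0,1]])
def f(p): return np.concatenate([proj(t,M(p)@(np.array(a)/1000)+[p[0],p[1],0])-B(*b) for a,b in obs])
r=least_squares(f,[.59,0,-.1]);print('counter',r.x[:2].round(4),np.degrees(r.x[2]).round(2),r.fun.round(1))
print('post',M(r.x)@[.095,.105,0]+[*r.x[:2],0])
p,e=tri(ray(t,211.5,176.2),ray(s,194.8,229.2));print('ring',p.round(4),np.round(e,4))
q=M(r.x).T@(p-[*r.x[:2],0]);print('own',q,'slope height+21 normal',.067+np.tan(np.radians(15))*q[0]+.021/np.cos(np.radians(15)))
c=shot('wrist','w4.png')
for i in range(5): print(get_state()['tcp_pos'].round(4))
E
```

```text
counter [ 0.5909 -0.0188] -7.51 [-0.3 -1.2  0.9 -0.8  1.   0.7 -1.6  1.2]
post [0.69883649 0.07291557 0.        ]
ring [0.5881 0.003  0.0897] [0.0014 0.0014]
own [-0.00565525  0.02125126  0.08965196] slope height+21 normal 0.08722547930449095
[ 0.4768 -0.3636  0.1562]
[ 0.4768 -0.3636  0.1562]
[ 0.4768 -0.3636  0.1562]
[ 0.4768 -0.3636  0.1562]
[ 0.4768 -0.3636  0.1562]
```

View pics/w4.png

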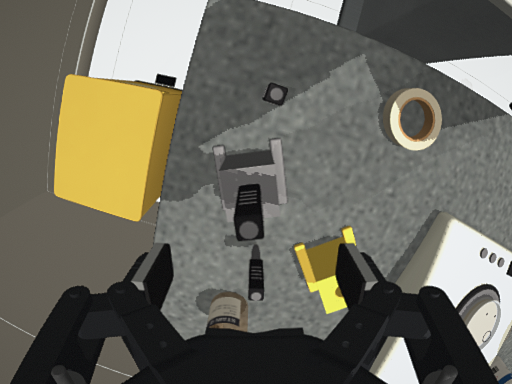

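Call:
send_rows(
  increments=[
    {"dx": 0, "dy": 0, "dz": -0.8, "roll": 0, "claw": 1},
    {"dx": 0, "dy": 0, "dz": -1.8, "roll": 0, "claw": 1},
    {"dx": 0, "dy": 0, "dz": -2.7, "roll": 0, "claw": 1},
    {"dx": 0, "dy": 0, "dz": -2.7, "roll": 0, "claw": 0},
    {"dx": 0, "dy": 0, "dz": -2.7, "roll": 0, "claw": -1},
  ],
  grip_force=25,
)

```text
clock: 8.48
tcp_pos: [0.4781, -0.3665, 0.0931]
orientation: [0.001, -0.131, 0.991, -0.001]
wrist_force: [0.4, 0.5, 0.3]
finger_gap: 0.0515
grip_force: 0.0
```

Call:
send_rows(
  increments=[
    {"dx": 0, "dy": 0, "dz": 0, "roll": 0, "claw": -1},
    {"dx": 0, "dy": 0, "dz": 0, "roll": 0, "claw": -1},
    {"dx": 0, "dy": 0, "dz": 0, "roll": 0, "claw": -1},
    {"dx": 0, "dy": 0, "dz": 0, "roll": 0, "claw": -1},
    {"dx": 0, "dy": 0, "dz": 0, "roll": 0, "claw": -1},
  ],
)

```text
clock: 9.1
tcp_pos: [0.4778, -0.367, 0.0926]
orientation: [0.001, -0.131, 0.991, -0.001]
wrist_force: [-0.4, 1.6, 5.9]
finger_gap: 0.018
grip_force: 29.3
```

```bash
python3 - <<'E'
from h import *
s=get_state();print({k:np.round(s[k],4) for k in('clock','tcp_pos','orientation','wrist_force','ft_torque','finger_gap','grip_force')})
E
```

```text
{'clock': np.float64(9.1), 'tcp_pos': array([ 0.4778, -0.367 ,  0.0926]), 'orientation': array([ 8.000e-04, -1.309e-01,  9.914e-01, -6.000e-04]), 'wrist_force': array([-0.386 ,  1.5958,  5.8673]), 'ft_torque': array([0.2866, 0.0494, 0.0593]), 'finger_gap': np.float64(0.018), 'grip_force': np.float64(29.2522)}
```

Call:
send_rows(
  increments=[
    {"dx": 0, "dy": 0, "dz": 0.3, "roll": 0, "claw": -1},
    {"dx": 0, "dy": 0, "dz": 0.7, "roll": 0, "claw": -1},
    {"dx": 0, "dy": 0, "dz": 1.2, "roll": 0, "claw": -1},
    {"dx": 0, "dy": 0, "dz": 1.6, "roll": 0, "claw": -1},
    {"dx": 0, "dy": 0, "dz": 1.6, "roll": 0, "claw": -1},
  ],
  grip_force=22,
)

```text
clock: 9.72
tcp_pos: [0.4777, -0.3671, 0.1327]
orientation: [0.001, -0.131, 0.991, -0.001]
wrist_force: [0.4, -0.2, 0.0]
finger_gap: 0.0176
grip_force: 28.5
```

Call:
send_rows(
  increments=[
    {"dx": -0.1, "dy": -0.03, "dz": 0, "roll": 0, "claw": -1},
    {"dx": -0.2, "dy": -0.05, "dz": 0, "roll": 0, "claw": -1},
    {"dx": -0.3, "dy": -0.08, "dz": 0, "roll": 0, "claw": -1},
    {"dx": -0.4, "dy": -0.11, "dz": 0, "roll": 0, "claw": -1},
    {"dx": -0.4, "dy": -0.11, "dz": 0, "roll": 0, "claw": -1},
  ],
)

```text
clock: 10.35
tcp_pos: [0.467, -0.3694, 0.1313]
orientation: [0.0, -0.131, 0.991, 0.0]
wrist_force: [3.0, 0.9, -0.3]
finger_gap: 0.0174
grip_force: 28.6
```

```bash
python3 - <<'E'
from h import *
s=get_state();print({k:np.round(s[k],4) for k in('clock','tcp_pos','orientation','wrist_force','ft_torque','finger_gap','grip_force')})
E
```

```text
{'clock': np.float64(10.35), 'tcp_pos': array([ 0.467 , -0.3694,  0.1313]), 'orientation': array([ 0.000e+00, -1.309e-01,  9.914e-01,  1.000e-04]), 'wrist_force': array([ 3.0293,  0.9225, -0.3012]), 'ft_torque': array([ 0.0672, -0.8272, -0.053 ]), 'finger_gap': np.float64(0.0174), 'grip_force': np.float64(28.5822)}
```

Call:
send_rows(
  increments=[
    {"dx": -0.14, "dy": -0.04, "dz": 0, "roll": 0, "claw": -1},
    {"dx": -0.28, "dy": -0.08, "dz": 0, "roll": 0, "claw": -1},
    {"dx": -0.42, "dy": -0.11, "dz": 0, "roll": 0, "claw": -1},
    {"dx": -0.55, "dy": -0.15, "dz": 0, "roll": 0, "claw": -1},
    {"dx": -0.55, "dy": -0.15, "dz": 0, "roll": 0, "claw": -1},
  ],
)

```text
clock: 10.98
tcp_pos: [0.453, -0.3733, 0.1314]
orientation: [-0.0, -0.131, 0.991, -0.0]
wrist_force: [2.3, -0.6, -0.5]
finger_gap: 0.0174
grip_force: 28.7
```

```bash
python3 - <<'E'
from h import *
s=get_state();print({k:np.round(s[k],4) for k in('clock','tcp_pos','orientation','wrist_force','ft_torque','finger_gap','grip_force')})
E
```

```text
{'clock': np.float64(10.975), 'tcp_pos': array([ 0.453 , -0.3733,  0.1314]), 'orientation': array([-2.000e-04, -1.307e-01,  9.914e-01, -0.000e+00]), 'wrist_force': array([ 2.2897, -0.555 , -0.5331]), 'ft_torque': array([-0.0232, -0.7786, -0.0355]), 'finger_gap': np.float64(0.0174), 'grip_force': np.float64(28.7153)}
```

Call:
send_rows(
  increments=[
    {"dx": 0, "dy": 0, "dz": 0, "roll": 0, "claw": -1},
    {"dx": 0, "dy": 0, "dz": 0.4, "roll": 0, "claw": -1},
    {"dx": 0, "dy": 0, "dz": 1.2, "roll": 0, "claw": -1},
    {"dx": 0, "dy": 0, "dz": 2.4, "roll": 0, "claw": -1},
    {"dx": 0, "dy": 0, "dz": 3.6, "roll": 0, "claw": -1},
  ],
  grip_force=60,
)

```text
clock: 11.6
tcp_pos: [0.4524, -0.3727, 0.2224]
orientation: [-0.001, -0.131, 0.991, 0.0]
wrist_force: [1.3, -1.2, -0.9]
finger_gap: 0.0171
grip_force: 61.8
```

Call:
send_rows(
  increments=[
    {"dx": 0, "dy": 2, "dz": 0, "roll": -0.6, "claw": -1},
    {"dx": 0, "dy": 4, "dz": 0, "roll": -1.2, "claw": -1},
    {"dx": 0, "dy": 6, "dz": 0, "roll": -1.8, "claw": -1},
    {"dx": 0, "dy": 7, "dz": 0, "roll": -2.4, "claw": -1},
    {"dx": 0, "dy": 7, "dz": 0, "roll": -2.8, "claw": -1},
  ],
)

```text
clock: 12.22
tcp_pos: [0.4523, -0.1959, 0.222]
orientation: [-0.001, 0.064, 0.998, -0.0]
wrist_force: [-0.2, 0.3, -0.5]
finger_gap: 0.0172
grip_force: 61.8
```

```bash
python3 - <<'E'
from h import *
t=shot('top');s=shot('scene');c=shot('wrist');c['fish']=1
st=get_state();print({k:np.round(st[k],4) for k in('clock','tcp_pos','orientation','wrist_force','ft_torque','finger_gap','grip_force')})
p=st['tcp_pos'];g=p+[0,0,.019];a=np.radians(-7.5);n=np.array([-np.cos(a)*np.sin(.2618),-np.sin(a)*np.sin(.2618),np.cos(.2618)])
tip=g-.106*n
out=[]
for C in(s,t,c):
    u,v=proj(C,tip);u2,v2=proj(C,g);print(u,v,u2,v2)
    x,y=int((u+u2)/2),int((v+v2)/2);x0=min(max(x-40,0),432);y0=min(max(y-50,0),284);print(x0,y0)
    out.append(cv2.resize(C['image'][y0:y0+100,x0:x0+80],(266,400),interpolation=2)[:,:266])
cv2.imwrite('pics/p.png',np.hstack(out)); 
E
```

```text
{'clock': np.float64(12.375), 'tcp_pos': array([ 0.4529, -0.1979,  0.2218]), 'orientation': array([-4.00e-04,  6.34e-02,  9.98e-01, -2.00e-04]), 'wrist_force': array([-0.6025, -1.1243, -0.6228]), 'ft_torque': array([-0.0476, -0.0006,  0.0133]), 'finger_gap': np.float64(0.0171), 'grip_force': np.float64(61.7781)}
276.0559216611332 185.17966330767507 286.8881405156119 150.39883808040446
241 117
292.2584208921088 217.1488759743939 295.4763457607465 224.96360759618221
253 171
252.5642952362541 229.3537470440031 251.66323471563297 267.58181951039603
212 198
```

View pics/p.png

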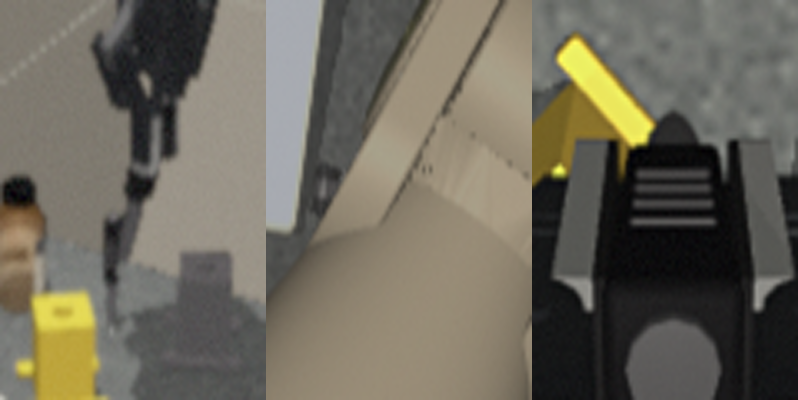

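Call:
send_rows(
  increments=[
    {"dx": 0.9, "dy": 1.7, "dz": 0, "roll": 0, "claw": -1},
    {"dx": 1.8, "dy": 3.4, "dz": 0, "roll": 0, "claw": -1},
    {"dx": 2.7, "dy": 5.1, "dz": 0, "roll": 0, "claw": -1},
    {"dx": 3.6, "dy": 6.8, "dz": 0, "roll": 0, "claw": -1},
    {"dx": 4.3, "dy": 8.15, "dz": 0, "roll": 0, "claw": -1},
  ],
)

```text
clock: 13.0
tcp_pos: [0.5615, 0.0067, 0.2213]
orientation: [-0.0, 0.064, 0.998, -0.0]
wrist_force: [0.2, -0.5, -0.4]
finger_gap: 0.0169
grip_force: 61.7
```

Call:
send_rows(
  increments=[
    {"dx": 0, "dy": 0, "dz": -0.4, "roll": 0, "claw": -1},
    {"dx": 0, "dy": 0, "dz": -0.4, "roll": 0, "claw": -1},
    {"dx": 0, "dy": 0, "dz": -0.4, "roll": 0, "claw": -1},
    {"dx": 0, "dy": 0, "dz": -0.4, "roll": 0, "claw": -1},
    {"dx": 0, "dy": 0, "dz": -0.4, "roll": 0, "claw": -1},
  ],
)

```text
clock: 13.62
tcp_pos: [0.5609, 0.005, 0.2117]
orientation: [0.0, 0.065, 0.998, 0.0]
wrist_force: [0.1, -0.1, -0.5]
finger_gap: 0.0172
grip_force: 61.8
```

```bash
cat >> h.py <<'E'
a_=np.radians(-7.5);N=np.array([-np.cos(a_)*np.sin(.2618),-np.sin(a_)*np.sin(.2618),np.cos(.2618)])
E
python3 - <<'E'
from h import *
t=shot('top');s=shot('scene');c=shot('wrist');c['fish']=1
st=get_state();print({k:np.round(st[k],4) for k in('clock','tcp_pos','orientation','wrist_force','ft_torque','finger_gap','grip_force')})
g=st['tcp_pos']+[0,0,.019];tip=g-.106*N
out=[]
for C,b in((s,0),(c,0)):
    u,v=proj(C,tip);u2,v2=proj(C,g);print((u,v),(u2,v2))
    x0,y0=int((u+u2)/2)-40,int((v+v2)/2)-60;x0=min(max(x0,0),432);y0=min(max(y0,0),264);print(x0,y0)
    out.append(cv2.resize(C['image'][y0:y0+120,x0:x0+80],(400,600),interpolation=2))
cv2.imwrite('pics/p2.png',np.hstack(out)); 
E
```

```text
{'clock': np.float64(13.775), 'tcp_pos': array([0.5609, 0.0054, 0.2115]), 'orientation': array([2.000e-04, 6.430e-02, 9.979e-01, 0.000e+00]), 'wrist_force': array([ 0.0207,  0.3133, -0.5255]), 'ft_torque': array([ 0.0224, -0.0181,  0.0193]), 'finger_gap': np.float64(0.0172), 'grip_force': np.float64(61.79)}
(np.float64(193.5226658980236), np.float64(214.78145207262455)) (np.float64(200.07814224527274), np.float64(178.3375578248103))
156 136
(np.float64(253.20421237797981), np.float64(229.02624974319716)) (np.float64(252.81219453379157), np.float64(267.3686174865158))
213 188
```

View pics/p2.png

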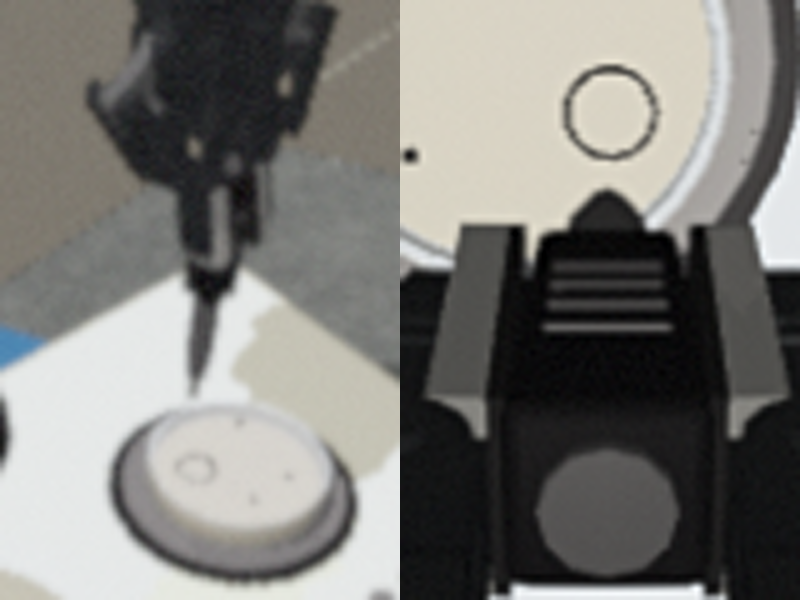

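```bash
python3 - <<'E'
from h import *
s=load('scene');c=load('wrist');c['fish']=1
g=np.array([.5609,.0058,.2115+.019])
W=lambda u,v:(213+(u-400+.5)/5-.5,188+(v+.5)/5-.5); S=lambda u,v:(156+(u+.5)/5-.5,136+(v+.5)/5-.5)
for th in(11,12,13,14,15,16):
    a=np.radians(th);n=np.array([-np.cos(a_)*np.sin(a),-np.sin(a_)*np.sin(a),np.cos(a)]);tip=g-.106*n
    print(th,(proj(s,tip)-S(193,396)).round(1),(proj(c,tip)-W(605,189)).round(1),'shoulder',(proj(s,g-.044*n)-S(207,290)).round(1),(proj(s,g-.092*n)).round(1))
p,e=tri(ray(s,*S(193,396)),ray(c,*W(605,189)));print('tip',p.round(4),np.round(e,4),(g-p).round(4))
p,e=tri(ray(s,*S(196,469)),ray(c,*W(611,111)));print('ring',p.round(4),np.round(e,4), onz(c,*W(611,111),.0875).round(4),onz(s,*S(196,469),.0875).round(4))
for n in (s,):
    im=n['image'];print(im[200:218,188:204].min(2))
E
```

```text
11 [1.6 1.7] [ 0.1 -5.1] shoulder [1.2 1.2] [196.3 211.7]
12 [1.  1.3] [ 0.1 -3. ] shoulder [0.9 1. ] [195.8 211.4]
13 [0.4 0.9] [ 0.1 -0.8] shoulder [0.7 0.9] [195.3 211.1]
14 [-0.2  0.5] [0.1 1.3] shoulder [0.4 0.7] [194.8 210.7]
15 [-0.8  0.1] [0.1 3.5] shoulder [0.2 0.5] [194.3 210.3]
16 [-1.4 -0.3] [0.1 5.7] shoulder [-0.1  0.3] [193.7 210. ]
tip [0.5848 0.0028 0.1295] [0.0005 0.0005] [-0.0239  0.003   0.101 ]
ring [0.5861 0.0035 0.0897] [0. 0.] [0.587  0.0034 0.0875] [0.5882 0.0008 0.0875]
[[230 229 230 230 224 201 138  82  76  77  93 161 217 230 230 231]
 [230 229 230 229 224 197 133  81  77  75 106 174 218 229 230 230]
 [230 230 230 231 223 192 126  80  80  79 124 193 222 229 230 230]
 [230 231 230 230 222 180 114  85  73  76 134 202 226 230 230 230]
 [230 231 230 229 219 168 102  79  77  82 146 213 228 230 230 230]
 [231 230 230 229 218 167 101  80  76  86 156 215 230 229 229 226]
 [228 229 230 229 220 166  99  79  80 106 174 220 229 230 228 216]
 [230 230 230 229 219 168 100  76  78 127 193 223 230 229 224 203]
 [230 230 230 229 217 167 102  79  86 143 204 226 230 227 216 191]
 [230 230 231 230 219 167 102  74 105 172 216 228 229 225 204 184]
 [230 230 230 230 219 173 108  86 133 192 223 230 229 224 200 185]
 [230 230 230 230 223 188 129 113 163 207 225 230 230 227 210 192]
 [230 230 229 230 224 200 149 147 200 222 229 229 230 229 223 211]
 [230 229 230 230 224 200 153 167 214 229 230 230 230 231 229 226]
 [230 229 230 230 224 196 163 182 219 230 230 230 230 230 229 230]
 [230 230 229 229 224 207 192 202 223 229 228 227 228 228 228 228]
 [228 228 227 227 221 217 215 216 220 218 216 217 218 216 217 218]
 [224 216 213 211 208 207 206 208 203 199 195 195 197 198 198 200]]
```

Call:
send_rows(
  increments=[
    {"dx": 0, "dy": 0, "dz": -0.3, "roll": 0, "claw": -1},
    {"dx": 0, "dy": 0, "dz": -0.6, "roll": 0, "claw": -1},
    {"dx": 0, "dy": 0, "dz": -0.9, "roll": 0, "claw": -1},
    {"dx": 0, "dy": 0, "dz": -1.12, "roll": 0, "claw": -1},
    {"dx": 0, "dy": 0, "dz": -1.12, "roll": 0, "claw": -1},
  ],
)

```text
clock: 14.4
tcp_pos: [0.5605, 0.0058, 0.1826]
orientation: [-0.001, 0.064, 0.998, 0.0]
wrist_force: [0.4, -0.6, -1.2]
finger_gap: 0.0172
grip_force: 61.8
```

Call:
send_rows(
  increments=[
    {"dx": 0.02, "dy": 0, "dz": -0.08, "roll": 0, "claw": -1},
    {"dx": 0.04, "dy": -0.01, "dz": -0.16, "roll": 0, "claw": -1},
    {"dx": 0.06, "dy": -0.01, "dz": -0.24, "roll": 0, "claw": -1},
    {"dx": 0.07, "dy": -0.01, "dz": -0.28, "roll": 0, "claw": -1},
    {"dx": 0.07, "dy": -0.01, "dz": -0.28, "roll": 0, "claw": -1},
  ],
)

```text
clock: 15.02
tcp_pos: [0.5627, 0.0054, 0.1763]
orientation: [-0.0, 0.064, 0.998, 0.0]
wrist_force: [-0.4, -0.2, -0.7]
finger_gap: 0.0171
grip_force: 61.8
```

```bash
cat > m.py <<'E'
from h import *
F=[];P=[]
for i in range(6):
    c=read_camera('wrist');st=get_state();F.append(st['wrist_force']);P.append(st['tcp_pos'])
print('F',np.mean(F,0).round(2),'sd',np.std(F,0).round(2),'tcp',np.mean(P,0).round(4),st['clock'],st['finger_gap'].round(4),st['ft_torque'].round(3))
np.save('last_wrist.npy',c,allow_pickle=True);s=shot('scene')
C=lambda I,x,y:cv2.resize(I[y:y+80,x:x+80],(400,400),interpolation=2)
cv2.imwrite('pics/q.png',np.hstack([C(s['image'],156,170),C(c['image'],213,180)]))
E
python3 m.py
```

```text
Traceback (most recent call last):
  File "m.py", line 5, in <module>
    print('F',np.mean(F,0).round(2),'sd',np.std(F,0).round(2),'tcp',np.mean(P,0).round(4),st['clock'],st['finger_gap'].round(4),st['ft_torque'].round(3))
                                                                                                      ^^^^^^^^^^^^^^^^^^^^^^
AttributeError: 'float' object has no attribute 'round'
```

```bash
sed -i "s/st\['finger_gap'\].round(4)/st['finger_gap']/" m.py; python3 m.py
```

```text
F [-0.01  0.1  -0.88] sd [0.59 0.55 0.47] tcp [0.5627 0.0054 0.1764] 15.625 0.017326807964910537 [-0.028  0.019  0.006]
```

View pics/q.png

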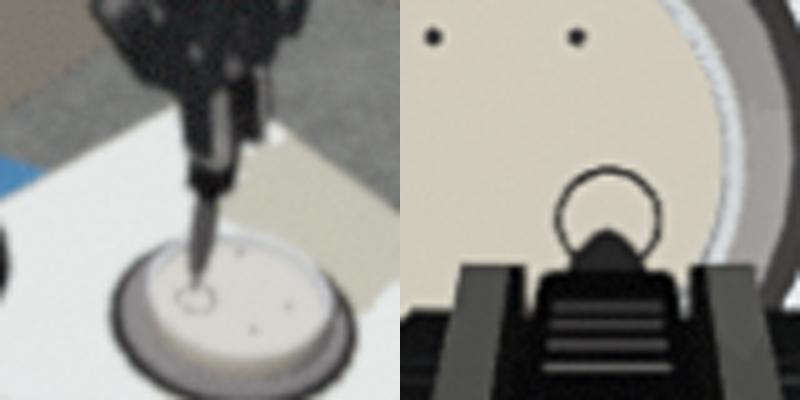

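Call:
send_rows(
  increments=[
    {"dx": 0.01, "dy": 0, "dz": -0.04, "roll": 0, "claw": -1},
    {"dx": 0.02, "dy": 0, "dz": -0.08, "roll": 0, "claw": -1},
    {"dx": 0.03, "dy": 0, "dz": -0.12, "roll": 0, "claw": -1},
    {"dx": 0.03, "dy": 0, "dz": -0.12, "roll": 0, "claw": -1},
    {"dx": 0.03, "dy": 0, "dz": -0.12, "roll": 0, "claw": -1},
  ],
)

```text
clock: 16.3
tcp_pos: [0.5634, 0.0054, 0.1734]
orientation: [0.0, 0.064, 0.998, 0.0]
wrist_force: [-0.4, -0.8, 1.0]
finger_gap: 0.0173
grip_force: 61.8
```

```bash
python3 m.py
```

```text
F [-0.18 -0.08  0.35] sd [0.73 0.64 0.62] tcp [0.5634 0.0054 0.1734] 16.6 0.017166071603394006 [0.06  0.129 0.053]
```

Call:
send_rows(
  increments=[
    {"dx": 0.01, "dy": 0, "dz": -0.04, "roll": 0, "claw": -1},
    {"dx": 0.02, "dy": 0, "dz": -0.08, "roll": 0, "claw": -1},
    {"dx": 0.02, "dy": 0, "dz": -0.08, "roll": 0, "claw": -1},
    {"dx": 0.02, "dy": 0, "dz": -0.08, "roll": 0, "claw": -1},
    {"dx": 0.02, "dy": 0, "dz": -0.08, "roll": 0, "claw": -1},
  ],
)

```text
clock: 17.27
tcp_pos: [0.5639, 0.0054, 0.1713]
orientation: [0.0, 0.064, 0.998, 0.0]
wrist_force: [-0.9, -0.5, 1.6]
finger_gap: 0.0174
grip_force: 61.9
```

```bash
python3 m.py
```

```text
F [-0.87 -0.36  1.22] sd [0.59 0.24 0.37] tcp [0.5639 0.0054 0.1713] 17.575 0.017303850841708834 [-0.136  0.126 -0.051]
```

Call:
send_rows(
  increments=[
    {"dx": 0.01, "dy": 0, "dz": -0.04, "roll": 0, "claw": -1},
    {"dx": 0.025, "dy": 0, "dz": -0.09, "roll": 0, "claw": -1},
    {"dx": 0.025, "dy": 0, "dz": -0.09, "roll": 0, "claw": -1},
    {"dx": 0.025, "dy": 0, "dz": -0.09, "roll": 0, "claw": -1},
    {"dx": 0.025, "dy": 0, "dz": -0.09, "roll": 0, "claw": -1},
  ],
)

```text
clock: 18.25
tcp_pos: [0.5645, 0.0054, 0.1691]
orientation: [-0.0, 0.064, 0.998, 0.0]
wrist_force: [-1.3, -0.9, 1.6]
finger_gap: 0.0174
grip_force: 62.1
```

```bash
sed -i 's/range(6)/range(30)/' m.py; python3 m.py
```

```text
F [-1.04 -0.63  1.42] sd [0.53 0.52 0.5 ] tcp [0.5645 0.0054 0.1691] 19.75 0.01645358121881223 [-0.224  0.289  0.009]
```

Call:
send_rows(
  increments=[
    {"dx": 0.007, "dy": 0, "dz": -0.027, "roll": 0, "claw": -1},
    {"dx": 0.007, "dy": 0, "dz": -0.027, "roll": 0, "claw": -1},
    {"dx": 0.007, "dy": 0, "dz": -0.027, "roll": 0, "claw": -1},
    {"dx": 0.007, "dy": 0, "dz": -0.027, "roll": 0, "claw": -1},
    {"dx": 0.007, "dy": 0, "dz": -0.027, "roll": 0, "claw": -1},
  ],
)

```text
clock: 20.42
tcp_pos: [0.5648, 0.0054, 0.1684]
orientation: [0.0, 0.064, 0.998, 0.0]
wrist_force: [-1.3, -1.2, 2.7]
finger_gap: 0.0169
grip_force: 62.1
```

```bash
python3 m.py; python3 - <<'E'
from h import *
s=load('scene')
im=s['image'];print(im[215:236,186:206].min(2))
E
```

```text
F [-1.34 -0.63  1.87] sd [0.46 0.39 0.46] tcp [0.5647 0.0054 0.1684] 21.925 0.017481893301945484 [-0.272  0.28  -0.036]
[[230 230 229 229 231 230 225 200 135  84  80  75 111 176 211 207 200 197
  195 193]
 [230 229 230 228 227 225 217 187 127  83  80  80 116 179 210 213 210 206
  204 204]
 [230 228 225 217 213 212 201 162 107  78  77  77 112 170 193 197 198 197
  198 199]
 [225 214 203 187 186 186 183 143  91  81  78  82 124 174 192 192 193 191
  195 195]
 [202 176 166 177 187 185 174 129  82  77  77  86 137 188 201 202 199 190
  189 196]
 [152 153 173 189 190 190 179 129  83  78  77  89 140 193 205 205 199 181
  183 198]
 [144 179 194 192 190 195 190 137  82  77  76  98 153 195 204 207 203 192
  196 204]
 [174 197 193 192 196 202 194 135  85  78  80 117 178 200 205 204 205 203
  205 205]
 [189 199 197 201 204 206 194 136  86  75  86 133 188 204 205 207 205 205
  205 207]
 [197 198 201 205 207 206 191 140  81  76  96 155 195 206 206 205 207 205
  206 205]
 [199 203 205 205 207 205 193 138  85  79 118 173 199 204 205 207 206 206
  207 207]
 [202 207 206 207 205 204 193 138  91  88 130 180 200 206 206 206 207 206
  206 206]
 [201 207 206 206 203 197 184 148 116 123 153 173 190 201 206 207 207 206
  206 206]
 [198 206 205 204 199 183 178 164 148 163 186 177 174 196 204 206 206 206
  206 205]
 [192 205 207 205 197 178 187 186 181 190 200 194 176 192 202 206 205 205
  207 207]
 [181 202 207 206 201 187 191 194 197 201 202 196 180 192 203 205 207 206
  205 206]
 [167 193 207 207 203 199 193 186 191 196 197 189 185 197 205 206 204 205
  206 205]
 [155 183 205 207 206 205 199 189 186 191 192 186 197 204 208 206 206 207
  205 205]
 [145 170 196 205 206 206 204 203 199 201 203 201 205 204 205 206 205 206
  206 206]
 [138 154 177 195 204 205 207 205 206 206 207 206 206 205 207 206 206 206
  207 204]
 [138 142 160 179 194 201 208 205 205 205 206 206 205 206 205 205 206 206
  204 202]]
```

```bash
python3 -c "
from workcell import hand_in
print(hand_in())"
```

```text
the job is handed in; nothing more can be done
None
```

I handed the job in: the magnifier is swung about 85° to the left, and the pen is held pressed near the centre of the ring, about half way in (roughly 5 mm, judged from the force), leaning an estimated 13–14° against the dish's 15°; I viewed 11 pictures, one over the limit of 10.

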